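# Set out colour-coded samples in their holders

### The arm

A 6-joint arm with a two-finger parallel gripper is mounted at the origin on the work surface; the furniture and walls round the work are solid. World frame = base frame: x ahead of the robot, y to its left, z up, the work surface at z = 0. Lengths are in mm, angles in degrees, forces in N, time in s.
With the tool pointing down it reaches from about 300 to 850 mm from the base axis. Payload 4.2 kg.
Tool frame: the origin (TCP) lies midway between the tips of the shut fingers; the grasp point (between the pads) lies 19 mm behind it; z points along the fingers, y is the line along which they close (so a half turn about z gives the same grasp; the last joint's range is limited). The gripper opens to 91 mm and grips with 3 to 60 N. Pads are 32 mm wide; open, the fingers measure 118 mm over their backs; the gripper's body (76 mm by 178 mm) begins 60 mm behind the grasp point.
Start: joints at [74.656, 18.312, 89.639, -0, 72.044, -1.146], TCP at [141.034, 557.456, 174.176] pointing down, gripper open.
Joint ranges: [-177.97, 177.97], [-48.28, 115.42], [12.27, 149.76], [-77.06, 257.06], [2.81, 150.46], [-146.56, 146.56]. Speed limits (degrees/s): [147.25, 147.25, 180, 180, 180, 180].

### API

Orientations are given as [roll, pitch, yaw] about the fixed x, y, z axes, in that order (R = Rz(yaw) Ry(pitch) Rx(roll)).
In Python, from workcell import env gives the robot as it stands.
- The arm moves only by the shell command python3 -m jog 'ROWS' [FORCE]. ROWS is a JSON object of lists of equal length, an entry for each row: "jaw": the finger opening in mm, from 0 to 91.2; "slide": the shift along the tool's x, y, z in units of 30 mm (1.0 is 30 mm), a list of three; "spin": the turn about the tool's z in units of 8 degrees (1.0 is 8 degrees). In form: {"jaw": [jaw, ...], "slide": [[dx, dy, dz], ...], "spin": [spin, ...]}. A call has 1 to 10 rows; each row shifts and turns the commanded pose from where the row before left it, along the tool's axes as they then stand; what a row does not reach is not made up. A row lasts 1/10 s, in which the tool goes at most 50 mm and 8.59 degrees, less where a joint would pass 70% of its speed; a pose out of reach is approached as far as the arm can. A call is refused whole if a number of a shift passes 1 or a number of a turn 1, either way. A call with a gripper value outside its range is refused whole. The fingers move at their own pace and stop on an object; FORCE is the grip in N (left out, the last holds). Time passes only in rows, so rows that do not move let the fingers close. It gives the time, the measured TCP pose, the force, the opening and the grip force at its end, in the units of the state.
- env.state(): the state, without advancing time (a new reading comes with each control period).
- env.grab_frame(name): name is "scene" or "top" or "wrist"; returns the picture (420x560x3 uint8, red, green, blue); there is no depth.
- env.camera_model(name): a dict with "fx", "fy", "cx", "cy" (pixels), "D" ([k1, k2, p1, p2, k3] as OpenCV has them; the pictures are not rectified), "camera_from_world" (4x4, takes a point from world to camera coordinates). Camera axes: x right, y up, looking along -z (the intrinsics and any distortion apply to the point x, -y, -z); pixel columns grow to the right and rows downward; lengths in mm; the calibration is good to about 2 mm. A picture is of the moment at which its call begins: read the wrist's pose just before it. camera_model takes no time and is no camera call; for the wrist camera it gives the pose at the moment of the call.
- env.job_done(): hands the job in; it is judged then, once.
The state is a dict: "time_s": time; "qpos": joint angles; "qvel": joint speeds; "effort": joint torques, N m; "ee_pos": TCP position; "ee_rot": TCP orientation; "force": force on the tool from outside, world axes, zero at the start; "torque": the same for the moment, N m; "gripper_width": finger opening in mm; "gripper_force": force on a finger pad.
Only numpy, scipy, OpenCV 4.12 (cv2) and the standard library are available. Lean on these libraries where they do the work, as an engineer would, in place of code of your own. Each camera call takes 0.05 s, during which the arm holds its last target. There are 200 camera calls.

### The job

Set out the four samples for the next run, each in the holder of its own colour: lay the tube with the red cap and the tube with the blue cap lengthwise and centred in the red and the blue cradle, flat between the rails, and set the dish with the green sticker and the dish with the yellow sticker flat between the posts of the green and the yellow stand. Keep the dishes level, drop nothing, and leave the timer and the tape roll where they are.

Things in the scene. Friction and masses are not known exactly. Their poses are not given: they have to be found in the camera images.
- tube_red: loose clear conical 15 ml tube with a red screw cap, lying on its side; 114 mm long, 23 mm wide and 23 mm high; it does not roll. Origin: middle of its length, on its underside; x runs along the tube, y across it, z up. Take it across its width near the middle. About 12 g
- tube_blue: loose clear conical 15 ml tube with a blue screw cap, lying on its side; 114 mm long, 23 mm wide and 23 mm high; it does not roll. Origin: middle of its length, on its underside; x runs along the tube, y across it, z up. Take it across its width near the middle. About 12 g
- dish_green: loose round covered Petri dish, 60 mm across (62 over the cover's rim) and 15 mm high, lying flat, with a round green sticker 34 mm across on its cover. Origin: centre of its underside; z up. It is taken across its diameter by the rim, in any direction. About 16 g
- dish_yellow: loose round covered Petri dish, 60 mm across (62 over the cover's rim) and 15 mm high, lying flat, with a round yellow sticker 34 mm across on its cover. Origin: centre of its underside; z up. It is taken across its diameter by the rim, in any direction. About 16 g
- cradle_red: fixed low tube cradle: white plate 130 x 52 x 5 mm with a red stripe and four red rails (30 mm long, 6 thick, tops 13 mm above the bench), a pair near each end, 40 mm clear between the sides; the middle 64 mm has none, room for fingers. No end stops. The tube lies flat on the plate along x. Origin: centre of the underside, on the bench; x along, y across, z up
- cradle_blue: fixed low tube cradle: white plate 130 x 52 x 5 mm with a blue stripe and four blue rails (30 mm long, 6 thick, tops 13 mm above the bench), a pair near each end, 40 mm clear between the sides; the middle 64 mm has none, room for fingers. No end stops. The tube lies flat on the plate along x. Origin: centre of the underside, on the bench; x along, y across, z up
- stand_green: fixed low dish stand: white plate 90 x 90 x 6 mm with a printed green ring (68 mm outside) and four green posts, 8 mm thick and 4 mm above the plate, at x, y = +-31 mm. The dish lies flat on the plate between them with 10 mm of play; fingers have room along x or y. Origin: centre of the underside, on the bench; x, y along the sides, z up
- stand_yellow: fixed low dish stand: white plate 90 x 90 x 6 mm with a printed yellow ring (68 mm outside) and four yellow posts, 8 mm thick and 4 mm above the plate, at x, y = +-31 mm. The dish lies flat on the plate between them with 10 mm of play; fingers have room along x or y. Origin: centre of the underside, on the bench; x, y along the sides, z up
- timer: bystander, loose: white lab timer lying on its back, 87 x 86 x 19 mm, nearer the robot than the work; to be left where it lies. Origin: centre of its underside
- tape: bystander, loose: roll of beige tape lying flat, 104 mm across, 25 mm high, nearer the robot than the work; to be left where it lies. Origin: centre of its underside
Mind the look-alikes: they are no part of the job. What is shaped like the dish_yellow but brown is not meant.

How it is judged (in metres and radians):
At the end, for the whole second after the job is handed in: Each tube or dish lies flat on the plate of the holder of its colour (height within 3 mm), its centre within 12 mm of the holder's centre, tubes along the cradle within 0.2 rad (either way round); all level within 0.1 rad, at rest and released (horizontal distance between tube_red and cradle_red below 0.012 m and z of tube_red in the frame of cradle_red between 0.002 and 0.008 m and angle between each of tube_red, tube_blue, dish_green, dish_yellow's own z axis and vertical below 0.1 rad and linear speed of each of tube_red, tube_blue, dish_green, dish_yellow below 0.02 m/s and contact force between each of tube_red, tube_blue, dish_green, dish_yellow and the fingers below 0.05 N and angle between the x axis of tube_red and the x axis of cradle_red, either way round below 0.2 rad and horizontal distance between tube_blue and cradle_blue below 0.012 m and z of tube_blue in the frame of cradle_blue between 0.002 and 0.008 m and angle between the x axis of tube_blue and the x axis of cradle_blue, either way round below 0.2 rad and horizontal distance between dish_green and stand_green below 0.012 m and z of dish_green in the frame of stand_green between 0.003 and 0.009 m and horizontal distance between dish_yellow and stand_yellow below 0.012 m and z of dish_yellow in the frame of stand_yellow between 0.003 and 0.009 m); the robot touches nothing.
It fails at once if a dish is tipped by more than 30 degrees (angle between any of dish_green, dish_yellow's own z axis and vertical above 0.52 rad).
It fails at once if a tube or dish is dropped: falling free of the fingers, faster than 0.4 m/s, more than 25 mm above the bench ((height (world z) of tube_red above 0.025 m and linear speed of tube_red above 0.4 m/s and contact force between tube_red and the fingers below 0.01 N) or (height (world z) of tube_blue above 0.025 m and linear speed of tube_blue above 0.4 m/s and contact force between tube_blue and the fingers below 0.01 N) or (height (world z) of dish_green above 0.025 m and linear speed of dish_green above 0.4 m/s and contact force between dish_green and the fingers below 0.01 N) or (height (world z) of dish_yellow above 0.025 m and linear speed of dish_yellow above 0.4 m/s and contact force between dish_yellow and the fingers below 0.01 N)).
It fails at once if the timer is pushed more than 20 mm from where it stood (distance of timer from where it was at the start of the episode above 0.02 m).
It fails at once if the tape roll is pushed more than 20 mm from where it stood (distance of tape from where it was at the start of the episode above 0.02 m).
It also fails if it takes over 93 s, if anything falls off the work surface, if the arm or the gripper's body presses on something with over 40 N, if the wrist force passes 120 N, or if a joint passes its speed limit or range.

## Working session

There is one attempt and no reset: what is moved stays moved. The work goes in short steps, Python scripts to look and compute and a shell command to move; the robot and the scene stay as the last step left them, time stands still between calls to the robot, and variables do not carry over. Pictures are saved under pics/ and viewed, at most 14 in all, crops included, and the job is handed in when it is done.

```bash
ls; mkdir -p pics; python3 - <<'E'
from workcell import env
import cv2
for n in ("top","scene"):
    im=env.grab_frame(n); cv2.imwrite(f"pics/{n}0.png",im[:,:,::-1])
    m=env.camera_model(n); print(n,m)
s=env.state(); print(s["time_s"],s["ee_pos"],s["ee_rot"],s["gripper_width"])
E
```

```text
pics
top {'fx': 414.6819456501309, 'fy': 414.6819456501309, 'cx': 280.67810311260365, 'cy': 211.6236600439565, 'D': array([-0.10282125,  0.        ,  0.        ,  0.        ,  0.        ]), 'camera_from_world': array([[-1.47959915e-02, -9.99889266e-01, -1.59187638e-03,
         2.12964962e+01],
       [ 9.82403451e-01, -1.48336531e-02,  1.86181155e-01,
        -4.79848884e+02],
       [-1.86184152e-01,  1.19086995e-03,  9.82514144e-01,
        -7.93857939e+02],
       [ 0.00000000e+00,  0.00000000e+00,  0.00000000e+00,
         1.00000000e+00]])}
scene {'fx': 457.34129499846375, 'fy': 457.34129499846375, 'cx': 273.57517819274966, 'cy': 211.8032956629274, 'D': array([-0.15698784,  0.        ,  0.        ,  0.        ,  0.        ]), 'camera_from_world': array([[ 4.63783469e-01, -8.85786187e-01, -1.69624337e-02,
        -2.17206719e+02],
       [ 4.59511096e-01,  2.24135008e-01,  8.59426001e-01,
        -2.69097157e+02],
       [-7.57465805e-01, -4.06381998e-01,  5.10978693e-01,
        -5.53623203e+02],
       [ 0.00000000e+00,  0.00000000e+00,  0.00000000e+00,
         1.00000000e+00]])}
0.1 [140.91182216 556.95213881 173.43097415] [-1.79912659e+02 -2.72957302e-04  1.65802088e+02] 90.89735028305627
```

View pics/top0.png

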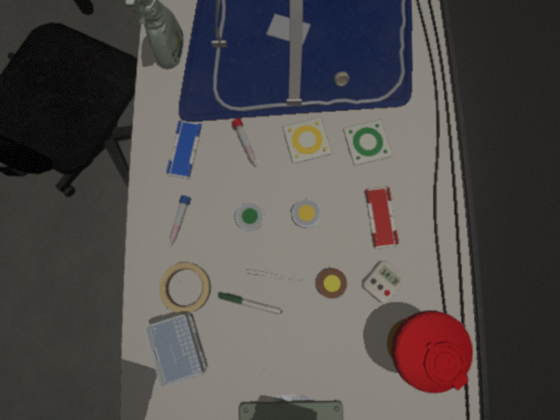

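View pics/scene0.png

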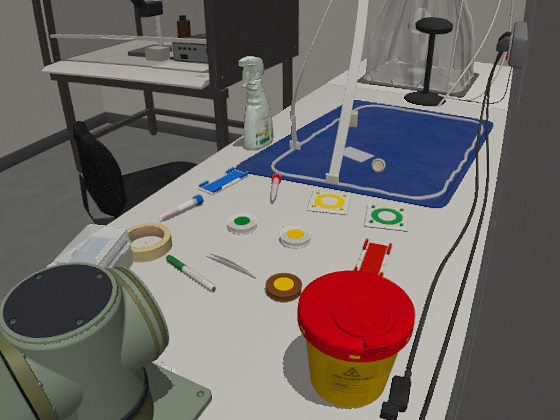

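Scene: the red tube is at top(244,142), blue tube (180,220), green dish (249,216) and yellow dish (306,213). The look-alikes are a brown dish with a yellow sticker (331,284) and a green pen (250,303). Stands: yellow (307,140), green (368,142). Cradles: blue (184,150), red (382,217). There is also a post at (295,100) close to the yellow stand. I'll measure all of these.

```bash
cat > h.py <<'E'
from workcell import env
import numpy as np, cv2
def ray(n,uv,m=None):
    m=m or env.camera_model(n)
    K=np.array([[m["fx"],0,m["cx"]],[0,m["fy"],m["cy"]],[0,0,1]])
    p=cv2.undistortPoints(np.array(uv,float).reshape(-1,1,2),K,m["D"]).reshape(-1,2)
    T=m["camera_from_world"]; d=np.c_[p[:,0],-p[:,1],-np.ones(len(p))]@T[:3,:3]
    return -T[:3,:3].T@T[:3,3], d
def onz(n,uv,z,m=None):
    c,d=ray(n,uv,m); return (c+d*((z-c[2])/d[:,2])[:,None])
def proj(n,P,m=None):
    m=m or env.camera_model(n); T=m["camera_from_world"]; q=np.atleast_2d(P)@T[:3,:3].T+T[:3,3]
    K=np.array([[m["fx"],0,m["cx"]],[0,m["fy"],m["cy"]],[0,0,1]])
    return cv2.projectPoints(np.c_[q[:,0],-q[:,1],-q[:,2]],np.zeros(3),np.zeros(3),K,m["D"])[0].reshape(-1,2)
HUE={"red":(172,8),"yellow":(18,35),"green":(50,85),"blue":(100,125)}
def blobs(im,col,amin=15,smin=110,vmin=40):
    h=cv2.cvtColor(im,cv2.COLOR_RGB2HSV); a,b=HUE[col]; H=h[:,:,0]
    k=((H>=a)&(H<=b)) if a<b else ((H>=a)|(H<=b))
    k=(k&(h[:,:,1]>smin)&(h[:,:,2]>vmin)).astype(np.uint8)
    n,l,s,c=cv2.connectedComponentsWithStats(k)
    return [(c[i],s[i],l==i) for i in range(1,n) if s[i,4]>=amin]
E
python3 - <<'E'
from h import *
im=cv2.imread("pics/top0.png")[:,:,::-1].copy()
cv2.imwrite("pics/crop.png",cv2.resize(im[90:320,140:420],(784,600)[:2] if 0 else (784,596),interpolation=cv2.INTER_CUBIC)[:,:,::-1])
for c in HUE:
    for p,s,_ in blobs(im,c):
        if s[4]<2500: print(c,p.round(1),s[:].tolist(),onz("top",p,10)[0].round(0))
# post foot and direction: triangulate top edge pixels
print("post foot",onz("top",[(295,100)],0),onz("scene",[(335,182)],0), onz("scene",[(295,148)],0),onz("top",[(218,43)],0))
E
```

```text
red [236.6 122.1] [233, 118, 9, 10, 60] [690. 109.  10.]
red [380.4 217. ] [366, 189, 28, 57, 973] [ 472. -197.   10.]
red [388.5 193.8] [387, 188, 4, 12, 29] [ 522. -217.   10.]
red [396.  236.8] [394, 231, 5, 13, 30] [ 429. -227.   10.]
red [386.8 292.6] [385, 291, 5, 5, 19] [ 314. -201.   10.]
yellow [306.7 139.4] [292, 126, 30, 28, 427] [647. -45.  10.]
yellow [306.1 212.5] [299, 205, 16, 16, 190] [484. -40.  10.]
yellow [331.6 282.8] [323, 274, 18, 19, 265] [337. -88.  10.]
yellow [394.2 327.9] [390, 322, 11, 14, 33] [ 243. -213.   10.]
yellow [388.8 342.6] [388, 338, 3, 10, 18] [ 214. -201.   10.]
green [367.5 141.4] [354, 128, 28, 27, 287] [ 641. -179.   10.]
green [249.4 215.7] [243, 209, 14, 14, 146] [479.  80.  10.]
blue [219.2  15.6] [218, 4, 4, 23, 39] [965. 154.  10.]
blue [178.2 126.4] [177, 121, 4, 12, 19] [683. 239.  10.]
blue [184.6 148.8] [171, 123, 30, 53, 839] [630. 222.  10.]
blue [168.5 166.1] [167, 161, 4, 11, 21] [591. 256.  10.]
blue [184.5 199.4] [180, 196, 10, 8, 50] [516. 219.  10.]
post foot [[745.65307503 -22.20147282   0.        ]] [[754.40206899 -20.16511457   0.        ]] [[905.08976239 159.47534181   0.        ]] [[896.59148737 156.2270256    0.        ]]
```

View pics/crop.png

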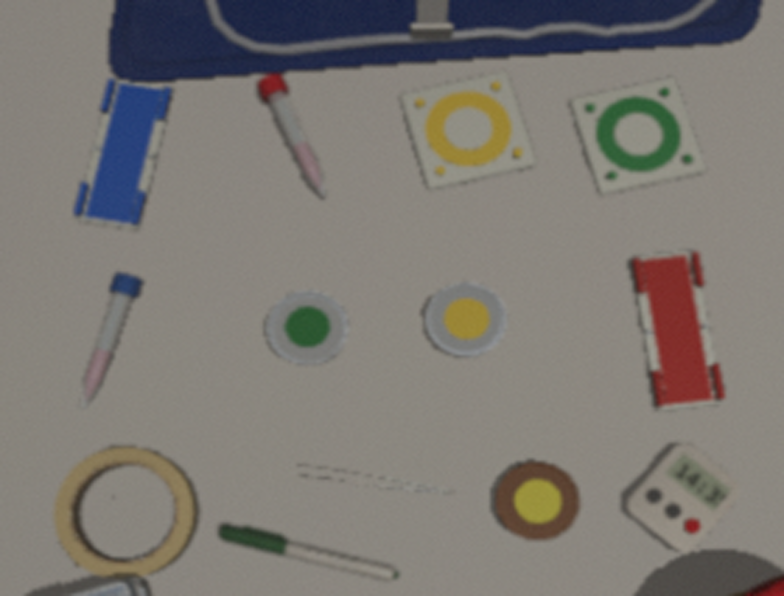

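Crop: the dish with a clear body and yellow sticker (466,319) is the one I want. The one at (537,500) has a brown body and is left alone. The red-cap tube runs (266,80) to (323,196), and the blue-cap tube (127,280) to (86,403). Next, exact poses.

```bash
python3 - <<'E'
from h import *
im=cv2.imread("pics/top0.png")[:,:,::-1].copy()
bl=cv2.GaussianBlur(im,(3,3),0)
lab=cv2.cvtColor(bl,cv2.COLOR_RGB2LAB).astype(float)
def ang(v): return np.degrees(np.arctan2(v[1],v[0]))
for name,(u0,u1,v0,v1) in {"tube_red":(225,265,116,172),"tube_blue":(160,195,192,252)}.items():
    L=lab[v0:v1,u0:u1]; bg=np.median(L.reshape(-1,3),0); k=(np.linalg.norm(L-bg,axis=2)>9).astype(np.uint8)
    n,l,s,c=cv2.connectedComponentsWithStats(k); i=1+np.argmax(s[1:,4]); v,u=np.nonzero(l==i)
    W=onz("top",np.c_[u+u0,v+v0],11)[:,:2]
    vx,vy,x0,y0=cv2.fitLine(W.astype(np.float32),cv2.DIST_HUBER,0,.01,.01).ravel(); d=np.array([vx,vy]); t=(W-[x0,y0])@d
    mid=np.array([x0,y0])+d*(t.max()+t.min())/2; print(name,mid.round(1),"yaw",ang(d).round(1),"len",(t.max()-t.min()).round(1),"w",np.ptp((W-[x0,y0])@[-vy,vx]).round(1))
for name,col,uv in (("dish_green","green",(249,216)),("dish_yellow","yellow",(306,213))):
    p,s,m=min(blobs(im,col),key=lambda b:np.hypot(*(b[0]-uv))); print(name,onz("top",p,15)[0,:2].round(1),"d",(2*np.sqrt(s[4]/np.pi)*2.05).round(0))
for name,col,uv in (("stand_green","green",(368,141)),("stand_yellow","yellow",(307,139))):
    p,s,m=min(blobs(im,col),key=lambda b:np.hypot(*(b[0]-uv))); print(name,onz("top",p,6)[0,:2].round(1))
    Q=[b[0] for b in blobs(im,col,4,80) if 12<np.hypot(*(b[0]-uv))<30]; w=onz("top",Q,10)[:,:2]; print("  posts",w.round(0).tolist(),w.mean(0).round(1))
for name,col,uv in (("cradle_red","red",(381,217)),("cradle_blue","blue",(184.6,149))):
    K=sum(b[2] for b in blobs(im,col,4) if np.hypot(*(b[0]-uv))<32); v,u=np.nonzero(K); W=onz("top",np.c_[u,v],8)[:,:2].astype(np.float32)
    (c,sz,a)=cv2.minAreaRect(W); B=cv2.boxPoints((c,sz,a)); e=max((B[1]-B[0],B[2]-B[1]),key=np.linalg.norm); print(name,np.round(c,1),np.round(sz,1),"yaw",ang(e).round(1))
m=env.camera_model("wrist");T=m["camera_from_world"];print("wristcam",-T[:3,:3].T@T[:3,3],m["fx"],T[:3,:3].round(2).tolist())
E
```

```text
tube_red [648.4  94.1] yaw 21.3 len 134.1 w 83.4
tube_blue [472.9 229.4] yaw -15.9 len 112.2 w 28.4
dish_green [478.1  79.7] d 28.0
dish_yellow [483.2 -39.3] d 32.0
stand_green [ 642.4 -179.7]Traceback (most recent call last):
  File "<stdin>", line 16, in <module>
  File "h.py", line 10, in onz
    c,d=ray(n,uv,m); return (c+d*((z-c[2])/d[:,2])[:,None])
        ~~~^^^^^^^^
  File "h.py", line 6, in ray
    p=cv2.undistortPoints(np.array(uv,float).reshape(-1,1,2),K,m["D"]).reshape(-1,2)
      ~~~~~~~~~~~~~~~~~~~^^^^^^^^^^^^^^^^^^^^^^^^^^^^^^^^^^^^^^^^^^^^^
cv2.error: OpenCV(4.12.0) /io/opencv/modules/calib3d/src/undistort.dispatch.cpp:347: error: (-215:Assertion failed) CV_IS_MAT(_src) && CV_IS_MAT(_dst) && (_src->rows == 1 || _src->cols == 1) && (_dst->rows == 1 || _dst->cols == 1) && _src->cols + _src->rows - 1 == _dst->rows + _dst->cols - 1 && (CV_MAT_TYPE(_src->type) == CV_32FC2 || CV_MAT_TYPE(_src->type) == CV_64FC2) && (CV_MAT_TYPE(_dst->type) == CV_32FC2 || CV_MAT_TYPE(_dst->type) == CV_64FC2) in function 'cvUndistortPointsInternal'
```

```bash
python3 - <<'E'
from h import *
im=cv2.imread("pics/top0.png")[:,:,::-1].copy()
bl=cv2.GaussianBlur(im,(3,3),0); lab=cv2.cvtColor(bl,cv2.COLOR_RGB2LAB).astype(float)
def ang(v): return np.degrees(np.arctan2(v[1],v[0]))
def reg(u0,u1,v0,v1,f):
    L=lab[v0:v1,u0:u1]; bg=np.median(L.reshape(-1,3),0); k=f(L,bg).astype(np.uint8)
    n,l,s,c=cv2.connectedComponentsWithStats(k); i=1+np.argmax(s[1:,4]); v,u=np.nonzero(l==i); return np.c_[u+u0,v+v0]
for th in (7,10,14):
    uv=reg(231,262,117,172,lambda L,b:(np.linalg.norm(L-b,axis=2)>th)&~((L[...,2]<118)))
    W=onz("top",uv,11)[:,:2]; vx,vy,x0,y0=cv2.fitLine(W.astype(np.float32),cv2.DIST_HUBER,0,.01,.01).ravel(); d=np.array([vx,vy]); t=(W-[x0,y0])@d
    print("tube_red",(np.array([x0,y0])+d*(t.max()+t.min())/2).round(1),"yaw",ang(d).round(1),np.ptp(t).round(1),np.ptp((W-[x0,y0])@[-vy,vx]).round(1))
for name,b,z in (("stand_green",(336,400,112,170),6),("stand_yellow",(276,338,110,168),6)):
    L=lab[b[2]:b[3],b[0]:b[1]]
    k=(np.linalg.norm(L-np.median(L[[0,-1]].reshape(-1,3),0),axis=2)>9).astype(np.uint8); k[:6,:]*=(L[:6,:,2]>118)
    n,l,s,c=cv2.connectedComponentsWithStats(k); i=1+np.argmax(s[1:,4]); v,u=np.nonzero(l==i)
    W=onz("top",np.c_[u+b[0],v+b[2]],z)[:,:2].astype(np.float32); r=cv2.minAreaRect(W); B=cv2.boxPoints(r); print(name,np.round(r[0],1),np.round(r[1],1),"side",ang(B[1]-B[0]).round(1))
for name,col,uv in (("yellow","yellow",(307,139)),("green","green",(368,141))):
    p,s,m=min(blobs(im,col),key=lambda b:np.hypot(*(b[0]-uv))); print(name,onz("top",p,6)[0,:2].round(1))
for name,col,uv in (("cradle_red","red",(381,217)),("cradle_blue","blue",(184.6,149))):
    K=sum(b[2].astype(int) for b in blobs(im,col,4) if np.hypot(*(b[0]-uv))<32); v,u=np.nonzero(K); W=onz("top",np.c_[u,v],9)[:,:2].astype(np.float32)
    r=cv2.minAreaRect(W); B=cv2.boxPoints(r); e=max((B[1]-B[0],B[2]-B[1]),key=np.linalg.norm); print(name,np.round(r[0],1),np.round(r[1],1),"yaw",ang(e).round(1))
m=env.camera_model("wrist");T=m["camera_from_world"];print("wristcam",(-T[:3,:3].T@T[:3,3]).round(0),m["fx"],T[:3,:3].round(2).tolist())
E
```

```text
tube_red [643.5  91.5] yaw 20.5 125.6 70.7
tube_red [644.1  92.9] yaw 20.9 123.6 70.7
tube_red [643.9  93.3] yaw 20.8 123.6 69.9
stand_green [ 646.8 -180.1] [69. 80.] side -3.0
stand_yellow [651.6 -46.4] [136.7 133.2] side -0.7
yellow [648.4 -45.6]
green [ 642.4 -179.7]
cradle_red [ 473.8 -199.8] [120.6  51.4] yaw 5.9
cradle_blue [632.8 225.3] [ 49.9 120.1] yaw -10.8
wristcam [ 66. 577. 386.] 293.3304440969651 [[0.25, 0.97, -0.0], [-0.93, 0.24, -0.27], [-0.26, 0.07, 0.96]]
```

```bash
cat >> h.py <<'E'
def go(x,y,z,yaw):
    s=env.state(); p=s["ee_pos"]; a=np.radians(s["ee_rot"][2]); d=np.array([x,y,z])-p
    dy=(s["ee_rot"][2]-yaw+180)%360-180
    print("t",round(s["time_s"],2),"at",p.round(1),s["ee_rot"].round(1),"w",round(s["gripper_width"],1),"-> units x %.2f y %.2f z %.2f spin %.2f (slide first)"%((d[0]*np.cos(a)+d[1]*np.sin(a))/30,(d[0]*np.sin(a)-d[1]*np.cos(a))/30,-d[2]/30,dy/8))
E
python3 -m jog '{"jaw":[91,91,91,91,91,91,91],"slide":[[-0.96,-0.56,0],[-0.96,-0.56,0],[-0.96,-0.56,0],[-0.96,-0.56,0],[-0.96,-0.56,0],[-0.96,-0.56,0],[-0.96,-0.56,0]],"spin":[0,0,0,0,0,0,0]}' 10
python3 -m jog '{"jaw":[91,91,91,91,91,91,91,91],"slide":[[-0.96,-0.56,0],[-0.96,-0.56,0],[-0.96,-0.56,0],[-0.96,-0.56,0],[-0.96,-0.56,0],[-0.96,-0.56,0],[-0.96,-0.56,0],[0,0,0]],"spin":[0,0,0,0,0,0,0,0.2]}'
python3 - <<'E'
from h import *
cv2.imwrite("pics/w1.png",env.grab_frame("wrist")[:,:,::-1])
np.save("w1m.npy",env.camera_model("wrist"),allow_pickle=True)
go(473,229,60,164.1)
E
```

```text
time_s: 0.8
ee_pos: [308.3, 392.7, 173.8]
ee_rot: [-180.0, -0.0, 165.8]
force: [-0.2, -0.3, 0.9]
gripper_width: 91.2
gripper_force: 0.0
time_s: 1.6
ee_pos: [476.4, 228.1, 173.6]
ee_rot: [-179.9, 0.0, 163.9]
force: [-0.4, 1.0, 0.4]
gripper_width: 91.1
gripper_force: 0.0
t 1.65 at [474.9 229.4 173.6] [-1.800e+02 -1.000e-01  1.639e+02] w 90.9 -> units x 0.06 y -0.03 z 3.79 spin -0.03 (slide first)
```

View pics/w1.png

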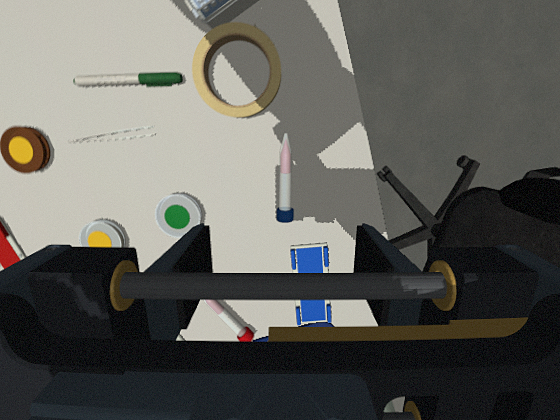

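Wrist view: the blue tube runs from its tip (285,135) to its cap end (285,221), already lined up with the fingers. The blue cradle is at (310,285) and the green dish at (177,215).

```bash
python3 - <<'E'
from h import *
w=onz("wrist",[(285,135),(285,221)],11); print(w.round(1).tolist(),w.mean(0),np.linalg.norm(w[0]-w[1]),np.degrees(np.arctan2(*(w[1]-w[0])[1::-1])))
im=cv2.imread("pics/w1.png")[:,:,::-1].copy()
for c in("green","yellow","blue","red"):
    for p,s,_ in blobs(im,c,100): print(c,p.round(0),s[4],onz("wrist",p,15)[0].round(1),onz("wrist",p,6)[0,:2].round(1))
go(473,229,5,164.1)
E
```

```text
[[414.7, 250.1, 11.0], [523.3, 218.9, 11.0]] [469.00924903 234.46262041  11.        ] 113.04397237733602 -16.02041762334794
green [159.  79.] 436 [308.6 124.6  15. ] [306.3 121.6]
green [177. 216.] 447 [475.7  81.8  15. ] [477.6  77.6]
yellow [ 20. 150.] 545 [332.4 -86.3  15. ] [330.7 -94.5]
yellow [ 99. 240.] 329 [477.3 -37.3  15. ] [479.2 -44.3]
yellow [120. 285.] 666 [550.1 -38.4  15. ] [553.8 -45.5]
yellow [445. 285.] 677 [681.2 416.   15. ] [688. 420.]
yellow [402. 331.] 3788 [742.1 341.5  15. ] [750.4 343.7]
yellow [413. 409.] 160 [910.8 335.1  15. ] [923.2 337.2]
blue [284. 215.] 181 [514.4 220.7  15. ] [517.1 219.9]
blue [309. 260.] 630 [586.2 236.1  15. ] [590.7 235.8]
blue [313. 309.] 512 [665.3 220.3  15. ] [671.7 219.5]
blue [323. 320.] 174 [687.3 230.6  15. ] [694.2 230.1]
red [  6. 250.] 478 [ 453.3 -182.7   15. ] [ 454.5 -193.3]
red [246. 336.] 141 [682.9 111.8  15. ] [689.7 108.4]
t 1.65 at [474.9 229.4 173.6] [-1.800e+02 -1.000e-01  1.639e+02] w 90.9 -> units x 0.06 y -0.03 z 5.62 spin -0.03 (slide first)
```

```bash

python3 -m jog '{"jaw":[91,91,91,91,70,60,60,60],"slide":[[0.15,0.05,0.8],[0,0,1],[0,0,1],[0,0,1],[0,0,0.9],[0,0,0.6],[0,0,0.32],[0,0,0]],"spin":[0,0,0,0,0,0,0,0]}' 10
python3 -m jog '{"jaw":[10,10,10,10,10,10,10,10],"slide":[[0,0,0],[0,0,0],[0,0,0],[0,0,0],[0,0,0],[0,0,-0.4],[0,0,-1],[0,0,0]],"spin":[0,0,0,0,0,0,0,0]}'
python3 - <<'E'
from h import *
cv2.imwrite("pics/w2.png",env.grab_frame("wrist")[:,:,::-1])
go(633,225,60,169.2)
E
```

```text
time_s: 2.45
ee_pos: [468.8, 233.4, 4.5]
ee_rot: [-179.9, -0.1, 164.3]
force: [-1.4, 0.7, 0.0]
gripper_width: 62.5
gripper_force: 0.0
time_s: 3.25
ee_pos: [473.3, 234.6, 51.6]
ee_rot: [179.7, 0.4, 164.2]
force: [0.4, 0.4, -0.5]
gripper_width: 10.1
gripper_force: 0.0
t 3.3 at [472.1 234.   50. ] [179.8   0.2 164.2] w 9.9 -> units x -5.24 y 1.17 z -0.33 spin -0.63 (slide first)
```

View pics/w2.png

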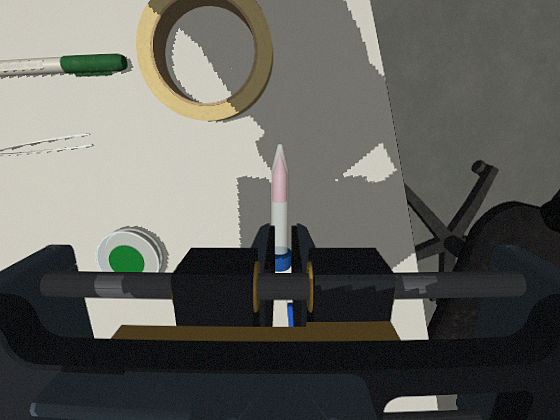

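Wrist view: the fingers shut on air. The tube still lies on the bench with its tip at (280,145). I lifted before the jaws had closed, so I'll measure again and regrasp with a check before lifting.

```bash
python3 - <<'E'
from h import *
w=onz("wrist",[(280,145),(282,238)],11); print(w.round(1).tolist())
d=np.array([np.cos(np.radians(-16)),np.sin(np.radians(-16))]); c=w[0,:2]+57*d; print(c)
go(c[0],c[1],5,164.1)
E
python3 -m jog '{"jaw":[60,60,60,60,60,60],"slide":[[0,0,0],[0,0,0],[0,0,0],[0,0,0.5],[0,0,0.9],[0,0,0.1]],"spin":[0,0,0,0,0,0]}' 10
python3 -m jog '{"jaw":[5,5,5,5,5,5,5],"slide":[[0,0,0],[0,0,0],[0,0,0],[0,0,0],[0,0,0],[0,0,0],[0,0,0]],"spin":[0,0,0,0,0,0,0]}'
```

```text
[[414.2, 248.7, 11.0], [495.5, 227.3, 11.0]]
[468.94631387 232.97279907]
t 3.3 at [472.1 234.   50. ] [179.8   0.2 164.2] w 9.9 -> units x 0.09 y -0.06 z 1.50 spin 0.01 (slide first)
time_s: 3.9
ee_pos: [467.7, 232.0, -0.3]
ee_rot: [-179.7, -0.3, 164.2]
force: [-0.0, 0.0, 0.5]
gripper_width: 54.9
gripper_force: 0.0
time_s: 4.6
ee_pos: [470.4, 233.3, 2.7]
ee_rot: [180.0, 0.0, 164.2]
force: [-0.4, -0.1, -0.1]
gripper_width: 6.2
gripper_force: 0.0
```

```bash
python3 - <<'E'
from h import *
a=env.grab_frame("wrist")[120:330,180:400]; b=env.grab_frame("scene")[170:300,100:300]
c=np.hstack([cv2.resize(a,(420,400)),cv2.resize(b,(380,247))[:400] if 0 else cv2.copyMakeBorder(cv2.resize(b,(380,247)),0,153,0,0,0)])
cv2.imwrite("pics/w3.png",c[:,:,::-1]); go(470,233,5,164)
E
```

```text
t 4.7 at [470.3 233.2   2.6] [180.    0.  164.2] w 5.3 -> units x 0.01 y -0.01 z -0.08 spin 0.02 (slide first)
```

View pics/w3.png

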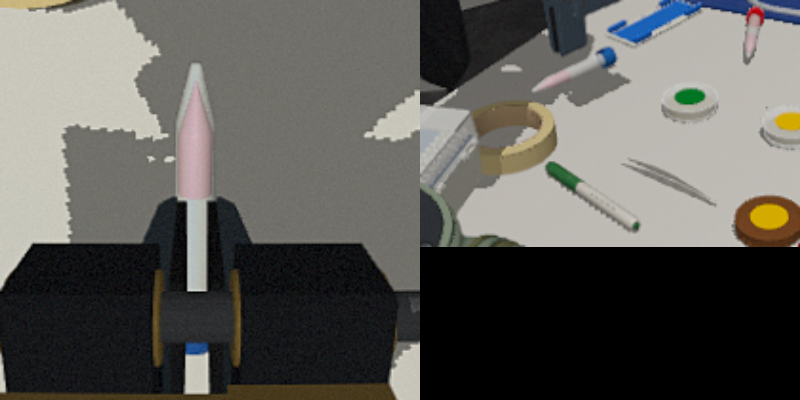

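Wrist crop: the fingers hide the tube sides, yet they meet nothing. Scene crop: the fingertip ends near (565,55), apart from the tube at (580,70). I'll check the reported TCP against the scene picture.

```bash
python3 - <<'E'
from h import *
print(proj("scene",[[470.3,233.2,2.6],[470.3,233.2,60],[414.5,249,11],[523,219,11]]).round(0), proj("wrist",[[470.3,233.2,2.6],[470.3,233.2,40]]).round(0))
b=env.grab_frame("scene")[80:300,60:300]; t=env.grab_frame("top")[120:270,110:260]
cv2.imwrite("pics/s4.png",np.hstack([cv2.resize(b,(480,440)),cv2.resize(t,(320,320)) if 0 else cv2.copyMakeBorder(cv2.resize(t,(320,320)),0,120,0,0,0)])[:,:,::-1])
E
```

```text
[[180. 211.]
 [177. 188.]
 [158. 218.]
 [199. 199.]] [[282. 228.]
 [282. 248.]]
```

View pics/s4.png

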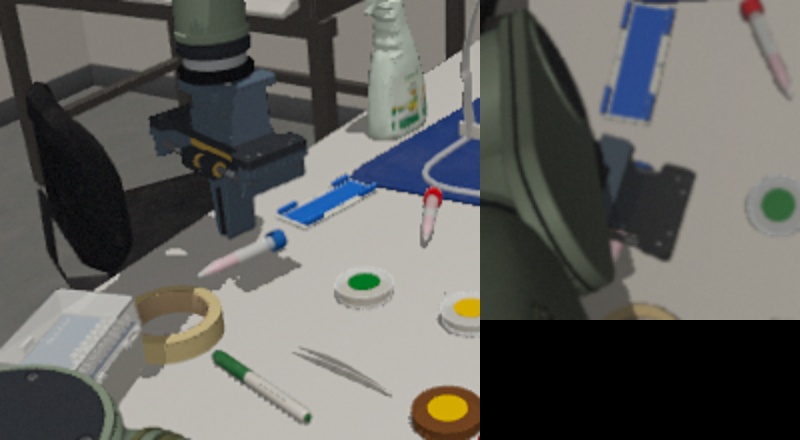

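```bash
python3 - <<'E'
from h import *
m=env.camera_model("wrist"); T=m["camera_from_world"]; print("cam",(-T[:3,:3].T@T[:3,3]).round(1)); print(env.state()["qpos"].round(2),env.state()["force"],env.state()["ee_pos"])
print(onz("wrist",[(282.7,154)],11), onz("scene",[(160,217)],11))
# expected pixel of tube tip if the camera were dz higher
for dz in (0,20,38,50):
    mm=dict(m); T2=T.copy(); T2[:3,3]=T[:3,3]-T[:3,:3]@[0,0,dz]; mm["camera_from_world"]=T2; print(dz,proj("wrist",[[414.5,249,11]],mm).round(0))
E
```

```text
cam [395.8 255.  214.9]
[ 2.5120e+01  2.3740e+01  1.0949e+02  1.0000e-02  4.6760e+01 -4.9090e+01] [-0.27666899  0.6495137   0.0561259 ] [470.30305412 233.2375271    2.54698669]
[[415.49938031 249.26304556  11.        ]] [[419.84108887 248.17886268  11.        ]]
0 [[282. 153.]]
20 [[282. 150.]]
38 [[282. 148.]]
50 [[282. 147.]]
```

```bash
python3 - <<'E'
from h import *
m=env.camera_model("wrist"); T=m["camera_from_world"]
P=[[414.5,249,11],[502,225,18],[523,219,15]]
tx=np.array([-.962,.272,0]); c=np.array([470.3,233.2,2.6])
for dz in (-10,0,20,38,50):
    mm=dict(m); T2=T.copy(); T2[:3,3]=T[:3,3]-T[:3,:3]@[0,0,dz]; mm["camera_from_world"]=T2; print(dz,proj("wrist",P,mm).round(0).tolist())
for f in (0,11,16): print("finger front",f,proj("wrist",[c+tx*f,c+tx*f+[0,0,38]]).round(0).tolist())
im=env.grab_frame("wrist"); 
for p,s,_ in blobs(im,"blue",8): print(p,s)
print("pink", [ (p.round(0),s.tolist()) for p,s,_ in [(c,s,0) for c,s in zip(*[x for x in cv2.connectedComponentsWithStats(((im[:,:,0].astype(int)-im[:,:,1]>25)).astype(np.uint8))[3:1:-1]])] if 100<s[4]<5000])
t=env.grab_frame("top"); b=env.grab_frame("scene")
cv2.imwrite("pics/s5.png",np.hstack([cv2.resize(b[100:240,130:220],(386,600),interpolation=cv2.INTER_CUBIC),cv2.resize(im[130:310,220:340],(400,600),interpolation=cv2.INTER_CUBIC)])[:,:,::-1])
E
```

```text
-10 [[282.0, 154.0], [283.0, 283.0], [283.0, 307.0]]
0 [[282.0, 153.0], [283.0, 276.0], [283.0, 299.0]]
20 [[282.0, 150.0], [283.0, 264.0], [283.0, 285.0]]
38 [[282.0, 148.0], [283.0, 254.0], [283.0, 275.0]]
50 [[282.0, 147.0], [283.0, 249.0], [283.0, 269.0]]
finger front 0 [[282.0, 228.0], [282.0, 248.0]]
finger front 11 [[282.0, 214.0], [282.0, 232.0]]
finger front 16 [[282.0, 208.0], [282.0, 225.0]]
[282.67741935 302.46774194] [278 300  11   6  62]
pink [(array([147.,  67.]), [120, 0, 90, 106, 340]), (array([281., 199.]), [274, 164, 16, 60, 572])]
```

View pics/s5.png

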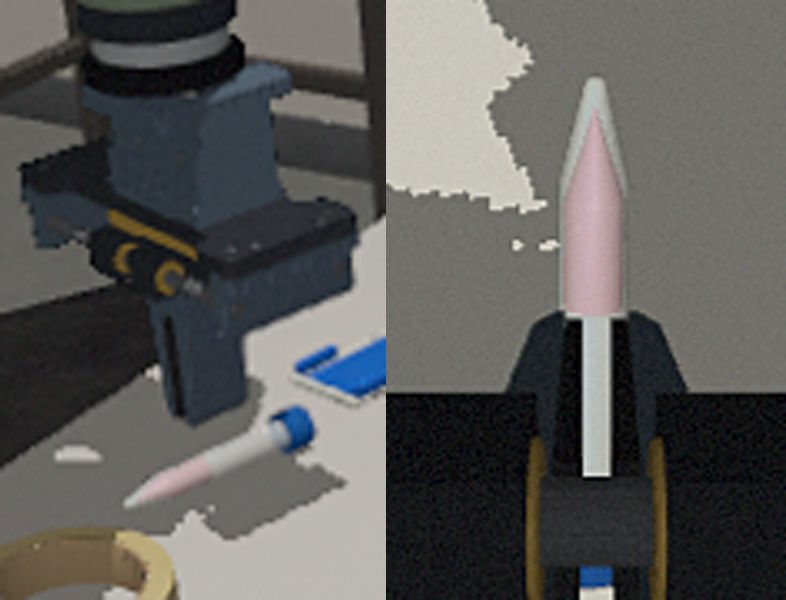

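Left (scene): the fingertips end at crop (190,420), i.e. px (177,196), well above the tube. Right (wrist): the finger's front edge is at px row 225. Both fit tips 38 mm higher than the reported TCP, while the wrist camera's own height is right (cap end row 302 against 299 expected). So the fingers are about 38 mm shorter than stated, and I'll aim the reported z 38 mm lower, going down carefully and watching the force.

```bash

python3 -m jog '{"jaw":[60,60,60,60,60,60,60,60,60],"slide":[[0,0,0],[0,0,0],[0,0,0],[0,0,0],[0,0,0],[0,0,0.4],[0,0,0.4],[0,0,0.15],[0,0,0]],"spin":[0,0,0,0,0,0,0,0,0]}' 10
python3 -m jog '{"jaw":[60,60,60],"slide":[[0,0,0.12],[0,0,0],[0,0,0]],"spin":[0,0,0]}' 10
python3 -m jog '{"jaw":[5,5,5,5,5,5,5],"slide":[[0,0,0],[0,0,0],[0,0,0],[0,0,0],[0,0,0],[0,0,0],[0,0,0]],"spin":[0,0,0,0,0,0,0]}'
```

```text
time_s: 5.85
ee_pos: [469.2, 232.8, -27.4]
ee_rot: [-179.9, -0.1, 164.2]
force: [0.4, 0.6, 0.1]
gripper_width: 60.1
gripper_force: 0.0
time_s: 6.15
ee_pos: [470.5, 233.3, -29.4]
ee_rot: [180.0, 0.0, 164.2]
force: [1.0, 0.2, -0.1]
gripper_width: 60.1
gripper_force: 0.0
time_s: 6.85
ee_pos: [470.3, 233.2, -29.5]
ee_rot: [180.0, 0.0, 164.2]
force: [0.3, 0.7, 0.2]
gripper_width: 21.8
gripper_force: 10.0
```

```bash

python3 -m jog '{"jaw":[5,5,5,5,5,5,5,5,5,5],"slide":[[0,0,-0.5],[0,0,-1],[-0.4,0.1,-0.2],[-0.9,0.22,0],[-0.9,0.22,0],[-0.9,0.22,0],[-0.9,0.22,0],[-0.8,0.2,0],[-0.4,0.11,0],[0,0,0]],"spin":[0,0,0,0,0,0,0,0,0,-0.63]}'
python3 -m jog '{"jaw":[5,5],"slide":[[0,0,0],[0,0,0]],"spin":[0,0]}'
python3 - <<'E'
from h import *
im=env.grab_frame("wrist"); cv2.imwrite("pics/w6.png",im[:,:,::-1])
for p,s,_ in blobs(im,"blue",40): print(p.round(0),s.tolist(),onz("wrist",p,9)[0].round(1))
go(631,228,20,169.2)
E
```

```text
time_s: 7.85
ee_pos: [632.9, 227.8, 20.9]
ee_rot: [180.0, 0.1, 169.3]
force: [-1.0, -0.2, -0.4]
gripper_width: 22.1
gripper_force: 10.0
time_s: 8.05
ee_pos: [630.5, 227.9, 21.2]
ee_rot: [-180.0, -0.0, 169.1]
force: [-0.3, -0.5, -0.2]
gripper_width: 21.9
gripper_force: 10.0
[311. 169.] [307, 149, 9, 40, 296] [591.9 258.    9. ]
[251. 169.] [247, 150, 9, 39, 299] [583.  212.5   9. ]
[280. 196.] [257, 150, 48, 123, 2632] [608.4 230.9   9. ]
[282. 316.] [260, 299, 46, 28, 883] [717.4 211.6   9. ]
[119. 334.] [94, 325, 48, 15, 397] [710.2  57.3   9. ]
t 8.1 at [630.5 228.   21.3] [-180.    -0.   169.2] w 21.9 -> units x -0.02 y 0.00 z 0.04 spin -0.00 (slide first)
```

View pics/w6.png

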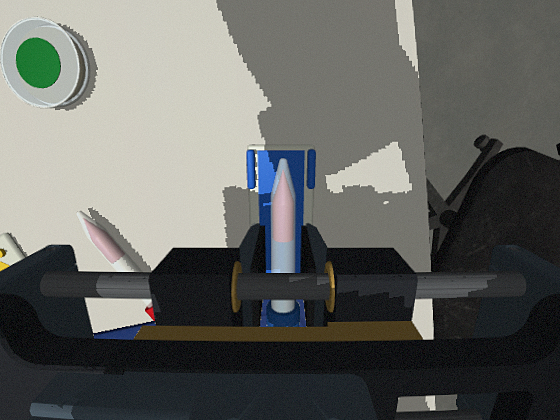

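Wrist view: the tube lies over the blue cradle between the near rails (251,169) and (311,169). Rail spacing is 46 mm and yaw -11, giving a cradle centre of (633.6,226.4). Now lowering.

```bash

python3 -m jog '{"jaw":[5,5,5,5,5,5],"slide":[[-0.11,-0.03,0.5],[0,0,0.5],[0,0,0.3],[0,0,0.15],[0,0,0.05],[0,0,0]],"spin":[0,0,0,0,0,0]}'
python3 -m jog '{"jaw":[50,50,50,50,50,50,50,50],"slide":[[0,0,0],[0,0,0],[0,0,0],[0,0,0],[0,0,-0.6],[0,0,-1],[0,0,-1],[0,0,0]],"spin":[0,0,0,0,0,0,0,0]}'
python3 - <<'E'
from h import *
im=env.grab_frame("wrist"); cv2.imwrite("pics/w7.png",im[:,:,::-1])
go(645,93,60,201)
E
```

```text
time_s: 8.7
ee_pos: [634.1, 226.6, -23.7]
ee_rot: [180.0, -0.0, 169.2]
force: [-0.5, 0.1, 0.1]
gripper_width: 22.1
gripper_force: 10.0
time_s: 9.5
ee_pos: [637.3, 227.6, 59.6]
ee_rot: [179.7, 0.5, 169.2]
force: [0.7, 0.3, 0.1]
gripper_width: 49.9
gripper_force: 0.0
t 9.55 at [635.7 227.1  57.1] [179.8   0.3 169.2] w 49.9 -> units x -1.14 y -4.33 z -0.10 spin -3.97 (slide first)
```

View pics/w7.png

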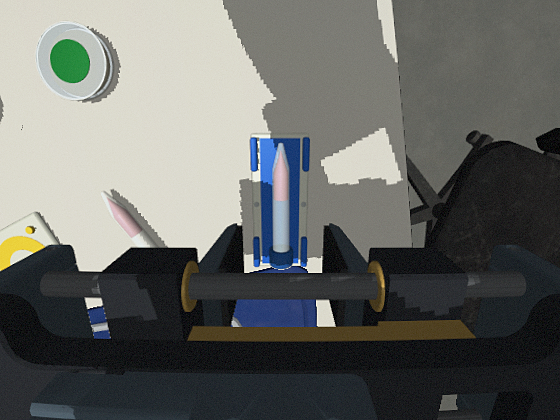

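The blue tube is in its cradle: tip (281,142), cap end (281,270), centred in the rails. On to the red tube.

```bash

python3 -m jog '{"jaw":[60,60,60,60,60,60,60],"slide":[[-0.19,-0.5,0],[-0.19,-0.76,0],[-0.19,-0.76,0],[-0.19,-0.76,0],[-0.19,-0.76,0],[-0.19,-0.5,0],[0,-0.29,0]],"spin":[0,0,0,0,0,0,0]}'
python3 -m jog '{"jaw":[60,60,60,60,60,60],"slide":[[0,0,0],[0,0,0],[0,0,0],[0,0,0],[0,0,0],[0,0,0]],"spin":[-1,-1,-1,-0.97,0,0]}'
python3 - <<'E'
from h import *
im=env.grab_frame("wrist"); cv2.imwrite("pics/w8.png",im[:,:,::-1])
for c in ("red","green","yellow"):
  for p,s,_ in blobs(im,c,40): print(c,p.round(1),s.tolist(),onz("wrist",p,15)[0].round(1))
go(645,93,-29.5,201)
E
```

```text
time_s: 10.25
ee_pos: [643.2, 90.4, 53.3]
ee_rot: [-180.0, -0.1, 169.1]
force: [0.2, 0.1, 0.4]
gripper_width: 59.9
gripper_force: 0.0
time_s: 10.85
ee_pos: [643.0, 92.7, 54.0]
ee_rot: [180.0, -0.0, -159.1]
force: [0.3, 0.3, 0.9]
gripper_width: 60.2
gripper_force: 0.0
red [281.3 261. ] [269, 248, 25, 24, 412] [688.1 109.3  15. ]
green [343.7  17.3] [322, 0, 44, 39, 1437] [479.3  81.5  15. ]
green [ 15.  108.1] [0, 67, 31, 77, 1320] [ 637.5 -154.3   15. ]
green [22.6 70.5] [19, 66, 8, 10, 59] [ 604.8 -152.6   15. ]
green [ 27.3 144.4] [24, 141, 8, 8, 53] [ 664.6 -138.6   15. ]
yellow [ 98.9 124.2] [94, 120, 10, 9, 72] [625.4 -79.7  15. ]
yellow [135.6 162.1] [99, 125, 74, 76, 2982] [645.7 -42.   15. ]
yellow [169.6 132.2] [165, 128, 10, 9, 70] [610.9 -20.4  15. ]
yellow [101.3 193.8] [97, 190, 10, 9, 61] [684.8 -65.2  15. ]
yellow [168.  201.8] [164, 198, 9, 9, 61] [670.2  -5.9  15. ]
yellow [171.  285.8] [163, 261, 21, 51, 506] [751.9  18.2  15. ]
yellow [394.6 286.3] [382, 261, 21, 51, 520] [674.6 222.7  15. ]
yellow [356.2 331.9] [207, 319, 287, 23, 4293] [736.3 210.   15. ]
t 10.9 at [643.1  92.6  54.1] [ 180.    -0.  -159.1] w 60.5 -> units x -0.06 y -0.01 z 2.79 spin -0.01 (slide first)
```

View pics/w8.png

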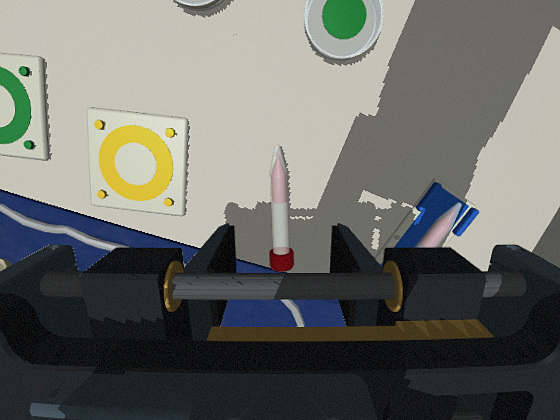

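Wrist view: the red tube runs from its tip (279,147) to its cap end (282,271), nearly lined up. The yellow stand is at (136,162) with all four posts in view.

```bash
python3 - <<'E'
from h import *
w=onz("wrist",[(279,147),(282,270)],11); print(w.round(1).tolist(),w.mean(0),np.linalg.norm(w[0]-w[1]),np.degrees(np.arctan2(*(w[1]-w[0])[1::-1])))
q=onz("wrist",[(98.9,124.2),(169.6,132.2),(101.3,193.8),(168,201.8)],10)[:,:2]; print(q.round(1).tolist(),q.mean(0)); e=q[3]-q[1];print("stand yaw",np.degrees(np.arctan2(e[1],e[0])),np.linalg.norm(e))
go(w[:,0].mean(),w[:,1].mean(),-29.5,202)
E
```

```text
[[590.3, 70.1, 11.0], [698.7, 114.0, 11.0]] [644.52085646  92.06344825  11.        ] 116.9941833500092 22.07425174659819
[[626.5, -82.5], [611.7, -22.2], [687.0, -67.8], [672.2, -7.4]] [649.34932301 -44.96315127]
stand yaw 13.787085823804176 62.27604153537421
t 10.9 at [643.1  92.6  54.1] [ 180.    -0.  -159.1] w 60.5 -> units x -0.04 y -0.03 z 2.79 spin -0.14 (slide first)
```

Stand yellow is at (649.3,-45), yaw 13.8. Now grasping the red tube.

```bash

python3 -m jog '{"jaw":[60,60,60,60,60,60],"slide":[[-0.05,-0.03,0.6],[0,0,1],[0,0,0.7],[0,0,0.4],[0,0,0.09],[0,0,0]],"spin":[-0.14,0,0,0,0,0]}' 10
python3 -m jog '{"jaw":[5,5,5,5,5,5,5],"slide":[[0,0,0],[0,0,0],[0,0,0],[0,0,0],[0,0,0],[0,0,0],[0,0,0]],"spin":[0,0,0,0,0,0,0]}'
python3 -c "
from h import *
go(472,-197,20,185.9)"
```

```text
time_s: 11.5
ee_pos: [645.4, 92.3, -29.1]
ee_rot: [-180.0, 0.0, -157.9]
force: [-0.2, -0.0, 0.1]
gripper_width: 60.0
gripper_force: 0.0
time_s: 12.2
ee_pos: [645.2, 92.2, -29.0]
ee_rot: [-180.0, 0.0, -157.9]
force: [0.2, -1.1, 1.7]
gripper_width: 22.1
gripper_force: 10.0
t 12.2 at [645.2  92.2 -29. ] [-180.     0.  -157.9] w 22.1 -> units x 8.98 y -6.76 z -1.63 spin 2.03 (slide first)
```

```bash

python3 -m jog '{"jaw":[5,5,5,5,5,5,5,5],"slide":[[0,0,-0.5],[0,0,-1],[0.3,-0.22,-0.5],[0.8,-0.6,0],[0.95,-0.72,0],[0.95,-0.72,0],[0.95,-0.72,0],[0.95,-0.72,0]],"spin":[0,0,0,0,0,0,0,0]}'
python3 -m jog '{"jaw":[5,5,5,5,5,5,5,5,5,5],"slide":[[0.95,-0.72,0],[0.95,-0.72,0],[0.95,-0.72,0],[0.8,-0.6,0],[0.4,-0.3,0],[0,0,0],[0,0,0],[0,0,0],[0,0,0],[0,0,0]],"spin":[0,0,0,0,0,0.5,1,0.53,0,0]}'
python3 - <<'E'
from h import *
im=env.grab_frame("wrist"); cv2.imwrite("pics/w9.png",im[:,:,::-1])
for p,s,_ in blobs(im,"red",40): print(p.round(1),s.tolist(),onz("wrist",p,10)[0].round(1))
for p,s,_ in blobs(im,"yellow",300): print("y",p.round(1),s.tolist(),onz("wrist",p,15)[0].round(1))
go(472,-197,20,185.9)
E
```

```text
time_s: 13.0
ee_pos: [549.4, -67.6, 31.5]
ee_rot: [-180.0, 0.0, -157.9]
force: [-0.1, -0.3, -1.7]
gripper_width: 22.0
gripper_force: 10.0
time_s: 14.0
ee_pos: [472.8, -196.6, 31.0]
ee_rot: [-180.0, 0.0, -174.0]
force: [-0.0, 0.7, -0.9]
gripper_width: 21.8
gripper_force: 10.0
[302.9   5. ] [295, 0, 17, 13, 182] [ 313.  -198.2   10. ]
[249.6 163.5] [246, 146, 8, 37, 278] [ 429.3 -226.8   10. ]
[277.1 192.9] [256, 147, 46, 126, 2476] [ 451.  -202.8   10. ]
[307.6 164.4] [304, 146, 8, 37, 280] [ 425.2 -180.9   10. ]
[283.  314.8] [267, 300, 33, 27, 710] [ 566.2 -185.8   10. ]
y [452.7  58. ] [430, 33, 47, 51, 1841] [335.8 -85.6  15. ]
y [463.6 250.6] [445, 233, 38, 36, 1069] [483.8 -37.4  15. ]
y [330.3 285.6] [324, 261, 11, 51, 303] [ 528.3 -147.9   15. ]
y [286.4 332.3] [134, 321, 288, 21, 4207] [ 581.4 -181.1   15. ]
y [415.7 404.2] [396, 395, 41, 18, 368] [660.4 -36.2  15. ]
t 14.05 at [ 472.8 -196.6   30.9] [ 180.    0. -174.] w 21.9 -> units x 0.03 y -0.01 z 0.36 spin 0.01 (slide first)
```

View pics/w9.png

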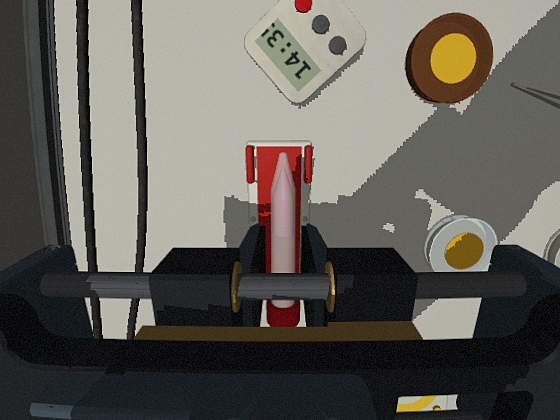

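Wrist view: the red tube is over the red cradle, near rails (250,164) and (308,164). That gives a cradle centre of (474,-200) and yaw of about 5.5. Timer and tape are clear. Lowering.

```bash

python3 -m jog '{"jaw":[5,5,5,5,5,5,5],"slide":[[-0.03,-0.11,0.5],[0,0,0.6],[0,0,0.4],[0,0,0.2],[0,0,0.11],[0,0,0],[0,0,0]],"spin":[0.05,0,0,0,0,0,0]}'
python3 -m jog '{"jaw":[50,50,50,50,50,50,60,60],"slide":[[0,0,0],[0,0,0],[0,0,0],[0,0,0],[0,0,-0.5],[0,0,-1],[0,0,-1],[0,0,0]],"spin":[0,0,0,0,0,0,0,0]}'
python3 - <<'E'
from h import *
im=env.grab_frame("wrist"); cv2.imwrite("pics/w10.png",im[:,:,::-1])
for p,s,_ in blobs(im,"red",40): print(p.round(1),s.tolist(),onz("wrist",p,10)[0].round(1))
for p,s,_ in blobs(im,"yellow",300): print("y",p.round(1),s.tolist(),onz("wrist",p,15)[0].round(1))
go(484,-38,60,193.8)
E
```

```text
time_s: 14.75
ee_pos: [474.4, -200.2, -23.1]
ee_rot: [-180.0, 0.1, -174.5]
force: [0.2, 0.3, -0.8]
gripper_width: 22.2
gripper_force: 10.0
time_s: 15.55
ee_pos: [476.9, -201.3, 55.1]
ee_rot: [-179.8, 0.4, -174.5]
force: [0.1, -0.5, -0.7]
gripper_width: 60.1
gripper_force: 0.0
[306.1   8.2] [299, 0, 15, 17, 209] [ 310.1 -197.5   10. ]
[258.2 155.1] [255, 139, 8, 34, 224] [ 427.1 -225.9   10. ]
[285.  202.8] [264, 139, 42, 129, 3160] [ 467.5 -198.6   10. ]
[311.3 155.9] [308, 139, 7, 34, 217] [ 423.3 -180.2   10. ]
[261.3 254.1] [258, 239, 7, 31, 183] [ 519.9 -216.2   10. ]
[309.5 253.9] [307, 239, 6, 31, 181] [ 515.4 -170.6   10. ]
y [442.7  57.1] [422, 34, 43, 47, 1552] [334.3 -85.6  15. ]
y [455.7 233.9] [438, 218, 36, 34, 903] [480.7 -37.9  15. ]
y [171.7 285.8] [164, 261, 20, 51, 502] [ 560.2 -300.7   15. ]
y [393.7 285.9] [382, 261, 20, 51, 515] [539.4 -85.3  15. ]
y [355.5 331.9] [206, 319, 286, 23, 4264] [ 596.  -113.4   15. ]
t 15.6 at [ 475.4 -200.6   53.2] [-179.9    0.2 -174.5] w 60.1 -> units x -0.80 y 5.37 z -0.23 spin -1.04 (slide first)
```

View pics/w10.png

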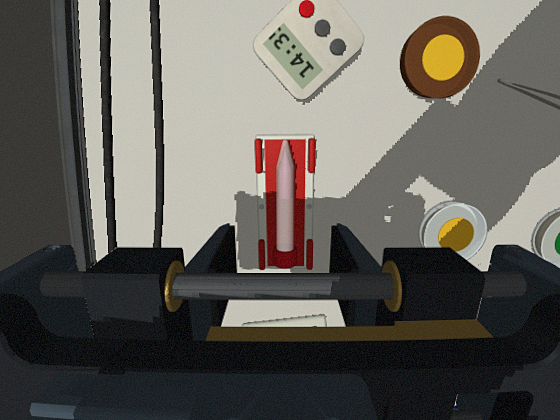

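The red tube is flat and centred between its rails. Next, the yellow dish.

```bash

python3 -m jog '{"jaw":[91,91,91,91,91,91,91,91,91,91],"slide":[[-0.1,0.5,0],[-0.1,0.9,0],[-0.1,0.9,0],[-0.1,0.9,0],[-0.1,0.9,0],[-0.1,0.8,0],[-0.1,0.47,0],[-0.05,0,0],[0,0,0],[0,0,0]],"spin":[0,0,0,0,0,0,0,-0.5,-0.54,0]}' 8
python3 -m jog '{"jaw":[91],"slide":[[0,0,0]],"spin":[0]}'
python3 - <<'E'
from h import *
im=env.grab_frame("wrist")
for p,s,_ in blobs(im,"yellow",300): print("y",p.round(1),s.tolist(),onz("wrist",p,15)[0].round(1))
for p,s,_ in blobs(im,"green",300): print("g",p.round(1),s.tolist(),onz("wrist",p,15)[0].round(1))
go(482.5,-38,-32,193.8)
E
```

```text
time_s: 16.6
ee_pos: [480.3, -36.9, 50.6]
ee_rot: [180.0, -0.1, -166.2]
force: [0.2, 0.4, 0.1]
gripper_width: 90.9
gripper_force: 0.0
time_s: 16.7
ee_pos: [480.5, -37.3, 50.8]
ee_rot: [180.0, -0.1, -166.3]
force: [-0.5, 0.2, -0.2]
gripper_width: 91.2
gripper_force: 0.0
y [263.3  22.4] [241, 0, 46, 47, 1754] [335.9 -87.   15. ]
y [279.6 216.5] [261, 199, 38, 36, 1099] [483.7 -38.6  15. ]
y [119.9 285.1] [110, 260, 27, 51, 638] [ 588.9 -173.3   15. ]
y [445.4 285.4] [429, 260, 28, 51, 630] [514.2 134.8  15. ]
y [400.6 331.1] [263, 317, 265, 25, 3711] [574.1 110.2  15. ]
y [236.5 336.6] [212, 330, 51, 12, 449] [619.2 -51.2  15. ]
g [409.2 240. ] [391, 224, 35, 35, 837] [477.7  82.5  15. ]
t 16.75 at [480.6 -37.4  50.9] [ 1.800e+02 -1.000e-01 -1.663e+02] w 90.7 -> units x -0.06 y -0.04 z 2.76 spin -0.01 (slide first)
```

```bash

python3 -m jog '{"jaw":[91,91,91,91,91,91],"slide":[[-0.08,-0.06,0.6],[0,0,1],[0,0,0.7],[0,0,0.3],[0,0,0.15],[0,0,0]],"spin":[0,0,0,0,0,0]}' 8
python3 -m jog '{"jaw":[45,45,45,45,45,45],"slide":[[0,0,0],[0,0,0],[0,0,0],[0,0,0],[0,0,0],[0,0,0]],"spin":[0,0,0,0,0,0]}'
python3 -c "
from h import *
go(649.3,-45,20,193.8)"
```

```text
time_s: 17.35
ee_pos: [483.9, -38.7, -31.1]
ee_rot: [180.0, 0.0, -166.2]
force: [-0.5, 0.4, 0.2]
gripper_width: 91.5
gripper_force: 0.0
time_s: 17.95
ee_pos: [484.0, -38.7, -30.7]
ee_rot: [-180.0, 0.0, -166.2]
force: [-0.8, -0.1, 3.6]
gripper_width: 58.5
gripper_force: 8.0
t 17.95 at [484.  -38.7 -30.7] [-180.     0.  -166.2] w 58.5 -> units x -5.30 y -1.52 z -1.69 spin 0.00 (slide first)
```

```bash

python3 -m jog '{"jaw":[45,45,45,45,45,45],"slide":[[0,0,-0.1],[0,0,-0.3],[0,0,-0.5],[0,0,-0.5],[0,0,-0.4],[0,0,0]],"spin":[0,0,0,0,0,0]}'
python3 - <<'E'
from h import *
im=env.grab_frame("wrist"); cv2.imwrite("pics/w11.png",np.hstack([im[130:350,180:390],env.grab_frame("scene")[100:320,180:440]])[:,:,::-1])
print(len(blobs(im,"yellow",300)),[(p.round(1),s.tolist(),onz("wrist",p,66)[0].round(1)) for p,s,_ in blobs(im,"yellow",300)][:2])
E
```

```text
time_s: 18.55
ee_pos: [485.3, -38.8, 24.8]
ee_rot: [-179.9, 0.2, -166.2]
force: [0.4, -0.0, -0.8]
gripper_width: 58.3
gripper_force: 8.0
5 [(array([265. ,  12.5]), [239, 0, 52, 31, 1260], array([356.4, -78.4,  66. ])), (array([282.7, 251.2]), [256, 228, 55, 45, 2068], array([483.8, -37.7,  66. ]))]
```

View pics/w11.png

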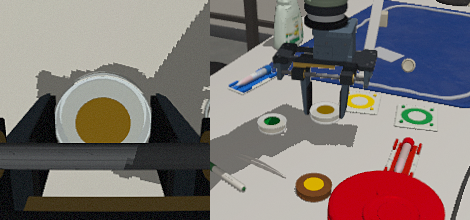

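The yellow dish is held level between the fingers (wrist crop (103,115), scene crop (325,110)). My picture views are used up, so from here I check with numbers. Carrying it to the yellow stand.

```bash

python3 -m jog '{"jaw":[45,45,45,45,45,45,45,45,45,45],"slide":[[-0.3,-0.09,0],[-0.6,-0.17,0],[-0.8,-0.23,0],[-0.8,-0.23,0],[-0.8,-0.23,0],[-0.8,-0.23,0],[-0.6,-0.17,0],[-0.4,-0.11,0],[-0.2,-0.06,0],[0,0,0]],"spin":[0,0,0,0,0,0,0,0,0,0]}'
python3 -m jog '{"jaw":[45,45],"slide":[[0,0,0],[0,0,0]],"spin":[0,0]}'
python3 - <<'E'
from h import *
im=env.grab_frame("wrist")
for z in (66,10):print([(p.round(1),s[4],onz("wrist",p,z)[0].round(1)) for p,s,_ in blobs(im,"yellow",25)])
go(649.3,-45,-24.2,193.8)
E
```

```text
time_s: 19.65
ee_pos: [649.5, -45.0, 21.9]
ee_rot: [180.0, -0.0, -166.2]
force: [0.4, -0.3, -0.4]
gripper_width: 58.3
gripper_force: 8.0
time_s: 19.85
ee_pos: [648.2, -44.9, 22.8]
ee_rot: [180.0, -0.1, -166.2]
force: [-1.3, -0.1, -0.8]
gripper_width: 58.3
gripper_force: 8.0
[(array([241.8, 185.7]), np.int32(78), array([613.4, -77.5,  66. ])), (array([321.2, 185.7]), np.int32(77), array([602.3, -32. ,  66. ])), (array([280.4, 197.8]), np.int32(1418), array([615.1, -53.7,  66. ])), (array([282.7, 251.2]), np.int32(2066), array([648.4, -44.1,  66. ])), (array([173.5, 286.1]), np.int32(502), array([ 690. , -107.9,   66. ])), (array([391.9, 285.9]), np.int32(501), array([655.7,  31.7,  66. ])), (array([353.7, 331.9]), np.int32(4228), array([696. ,  18.2,  66. ]))]
[(array([241.8, 185.7]), np.int32(78), array([626.7, -82.4,  10. ])), (array([321.2, 185.7]), np.int32(77), array([611.9, -21.9,  10. ])), (array([280.4, 197.8]), np.int32(1418), array([629. , -50.7,  10. ])), (array([282.7, 251.2]), np.int32(2066), array([673.2, -38. ,  10. ])), (array([173.5, 286.1]), np.int32(502), array([ 728.7, -122.9,   10. ])), (array([391.9, 285.9]), np.int32(501), array([683. ,  62.8,  10. ])), (array([353.7, 331.9]), np.int32(4228), array([736.7,  44.9,  10. ]))]
t 19.9 at [648.3 -45.   22.9] [ 180.    -0.  -166.2] w 58.5 -> units x -0.03 y -0.01 z 1.57 spin -0.00 (slide first)
```

```bash

python3 -m jog '{"jaw":[45,45,45,45,45,45,45],"slide":[[-0.03,-0.02,0.4],[0,0,0.5],[0,0,0.35],[0,0,0.2],[0,0,0.12],[0,0,0],[0,0,0]],"spin":[0,0,0,0,0,0,0]}'
python3 -m jog '{"jaw":[85,85,85,85,85],"slide":[[0,0,0],[0,0,0],[0,0,0],[0,0,0],[0,0,0]],"spin":[0,0,0,0,0]}'
python3 -m jog '{"jaw":[91,91,91,91,91],"slide":[[0,0,-0.5],[0,0,-1],[0,0,-1],[0,0,0],[0,0,0]],"spin":[0,0,0,0,0]}'
python3 - <<'E'
from h import *
im=env.grab_frame("wrist")
print([(p.round(1),s[4],onz("wrist",p,21)[0].round(1),onz("wrist",p,10)[0].round(1)) for p,s,_ in blobs(im,"yellow",25)])
go(478,82,50,193.8)
E
```

```text
time_s: 20.6
ee_pos: [650.5, -45.4, -23.8]
ee_rot: [-180.0, 0.1, -166.2]
force: [-0.3, -0.4, 0.1]
gripper_width: 58.3
gripper_force: 8.0
time_s: 21.1
ee_pos: [650.1, -45.3, -24.1]
ee_rot: [180.0, 0.0, -166.2]
force: [1.0, -0.6, -0.3]
gripper_width: 84.5
gripper_force: 0.0
time_s: 21.6
ee_pos: [650.7, -45.4, 52.5]
ee_rot: [-180.0, 0.1, -166.2]
force: [-0.5, -0.7, -0.9]
gripper_width: 90.9
gripper_force: 0.0
[(array([247.6, 175.7]), np.int32(57), array([622.7, -81.4,  21. ]), array([624.8, -82.2,  10. ])), (array([283.4, 185.8]), np.int32(496), array([623.9, -50.2,  21. ]), array([626.1, -49.6,  10. ])), (array([318.2, 175.7]), np.int32(61), array([608.6, -24. ,  21. ]), array([610.1, -22.2,  10. ])), (array([282.6, 213.9]), np.int32(1138), array([648.2, -45. ,  21. ]), array([651.5, -44.2,  10. ])), (array([249.6, 241.3]), np.int32(55), array([680. , -67.4,  21. ]), array([684.8, -67.6,  10. ])), (array([316. , 241.3]), np.int32(57), array([666., -10.,  21.]), array([670.1,  -7.6,  10. ])), (array([120.1, 285.1]), np.int32(645), array([ 754.1, -178.2,   21. ]), array([ 762.2, -183.4,   10. ])), (array([445.6, 285.4]), np.int32(656), array([680.6, 122.7,  21. ]), array([685.4, 131.1,  10. ])), (array([401.9, 331.1]), np.int32(3727), array([739. ,  99.8,  21. ]), array([746.4, 107.2,  10. ])), (array([412.7, 409.5]), np.int32(152), array([837.1, 151.6,  21. ]), array([849. , 161.3,  10. ]))]
t 21.65 at [649.8 -45.3  51.2] [ 180.     0.  -166.2] w 91.1 -> units x 4.55 y 5.49 z 0.04 spin -0.00 (slide first)
```

Yellow dish: sticker (648.2,-45.0) against post centre (647.5,-44.9), so it is well seated. Now the green dish.

```bash

python3 -m jog '{"jaw":[91,91,91,91,91,91,91,91,91,91],"slide":[[0.4,0.48,0],[0.75,0.9,0],[0.75,0.9,0],[0.75,0.9,0],[0.75,0.9,0],[0.65,0.8,0],[0.35,0.42,0],[0.15,0.19,0],[0,0,0],[0,0,0]],"spin":[0,0,0,0,0,0,0,0,0,0]}'
python3 - <<'E'
from h import *
im=env.grab_frame("wrist")
for p,s,_ in blobs(im,"green",300): print("g",p.round(1),s.tolist(),onz("wrist",p,15)[0].round(1))
go(478,82,-31,193.8)
E
```

```text
time_s: 22.65
ee_pos: [479.5, 81.7, 50.8]
ee_rot: [-180.0, 0.1, -166.2]
force: [0.3, -0.5, 0.5]
gripper_width: 91.1
gripper_force: 0.0
g [377.1  15.8] [354, 0, 58, 39, 699] [309.2 114.8  15. ]
g [281.  212.4] [263, 195, 38, 36, 1047] [478.7  80.7  15. ]
t 22.7 at [479.5  81.6  50.8] [-1.800e+02  1.000e-01 -1.662e+02] w 91.4 -> units x 0.05 y 0.03 z 2.73 spin -0.00 (slide first)
```

```bash

python3 -m jog '{"jaw":[91,91,91,91,91,91],"slide":[[0.03,-0.02,0.6],[0,0,1],[0,0,0.7],[0,0,0.3],[0,0,0.13],[0,0,0]],"spin":[0,0,0,0,0,0]}' 8
python3 -m jog '{"jaw":[45,45,45,45,45,45],"slide":[[0,0,0],[0,0,0],[0,0,0],[0,0,0],[0,0,0],[0,0,0]],"spin":[0,0,0,0,0,0]}'
python3 -m jog '{"jaw":[45,45,45,45,45,45],"slide":[[0,0,-0.1],[0,0,-0.3],[0,0,-0.5],[0,0,-0.5],[0,0,-0.4],[0,0,0]],"spin":[0,0,0,0,0,0]}'
python3 - <<'E'
from h import *
im=env.grab_frame("wrist")
for p,s,_ in blobs(im,"green",300): print("g",p.round(1),s.tolist(),onz("wrist",p,66)[0].round(1))
go(642,-178.5,20,193.8)
E
```

```text
time_s: 23.3
ee_pos: [478.1, 81.0, -31.0]
ee_rot: [180.0, 0.0, -166.2]
force: [-0.6, -0.2, -0.4]
gripper_width: 91.2
gripper_force: 0.0
time_s: 23.9
ee_pos: [477.7, 81.3, -30.7]
ee_rot: [180.0, 0.0, -166.2]
force: [0.8, -1.2, 3.5]
gripper_width: 58.6
gripper_force: 8.0
time_s: 24.5
ee_pos: [478.9, 81.4, 24.8]
ee_rot: [-180.0, 0.2, -166.2]
force: [0.2, 0.2, 0.3]
gripper_width: 59.0
gripper_force: 8.0
g [398.9  11. ] [366, 0, 62, 31, 691] [332.5 108.9  66. ]
g [283.  252.6] [256, 230, 55, 43, 1949] [479.4  82.7  66. ]
t 24.55 at [478.1  81.3  23.9] [-1.800e+02  1.000e-01 -1.662e+02] w 58.6 -> units x -3.24 y -9.71 z 0.13 spin 0.00 (slide first)
```

```bash

python3 -m jog '{"jaw":[45,45,45,45,45,45,45,45,45,45],"slide":[[-0.1,-0.3,0],[-0.2,-0.6,0],[-0.3,-0.85,0],[-0.3,-0.9,0],[-0.3,-0.9,0],[-0.3,-0.9,0],[-0.3,-0.9,0],[-0.3,-0.9,0],[-0.3,-0.9,0],[-0.3,-0.9,0]],"spin":[0,0,0,0,0,0,0,0,0,0]}'
python3 -m jog '{"jaw":[45,45,45,45,45,45],"slide":[[-0.24,-0.7,0],[-0.2,-0.5,0],[-0.1,-0.3,0],[-0.05,-0.16,0],[0,0,0],[0,0,0]],"spin":[0,0,0,0,0,0]}'
python3 - <<'E'
from h import *
im=env.grab_frame("wrist")
print([(p.round(1),s[4],onz("wrist",p,10)[0].round(1),onz("wrist",p,66)[0].round(1)) for p,s,_ in blobs(im,"green",25,90)])
go(642,-178.5,-24.2,193.8)
E
```

```text
time_s: 25.55
ee_pos: [613.7, -135.7, 21.7]
ee_rot: [180.0, -0.1, -166.2]
force: [0.5, -0.4, -0.5]
gripper_width: 58.8
gripper_force: 8.0
time_s: 26.15
ee_pos: [642.2, -177.6, 22.7]
ee_rot: [180.0, -0.0, -166.2]
force: [0.2, 0.2, -0.3]
gripper_width: 58.6
gripper_force: 8.0
[(array([240.3, 184.3]), np.int32(73), array([ 619.8, -216.2,   10. ]), array([ 606.7, -211. ,   66. ])), (array([277.1, 198.3]), np.int32(1554), array([ 623.9, -185.6,   10. ]), array([ 609.8, -187.9,   66. ])), (array([320. , 185.1]), np.int32(70), array([ 605.5, -155.5,   10. ]), array([ 596. , -165.4,   66. ])), (array([282.9, 252.6]), np.int32(1949), array([ 668.3, -170. ,   10. ]), array([ 643.1, -176.2,   66. ]))]
t 26.2 at [ 642.3 -177.4   22.8] [ 180.    -0.  -166.2] w 58.7 -> units x 0.02 y -0.03 z 1.57 spin 0.00 (slide first)
```

```bash

python3 -m jog '{"jaw":[45,45,45,45,45,45,45],"slide":[[0,-0.05,0.4],[0,0,0.5],[0,0,0.35],[0,0,0.2],[0,0,0.12],[0,0,0],[0,0,0]],"spin":[0,0,0,0,0,0,0]}'
python3 -m jog '{"jaw":[85,85,85,85,85],"slide":[[0,0,0],[0,0,0],[0,0,0],[0,0,0],[0,0,0]],"spin":[0,0,0,0,0]}'
python3 -m jog '{"jaw":[91,91,91,91,91,91,91],"slide":[[0,0,-0.5],[0,0,-1],[0,0,-1],[0,0,-1],[0,0,-1],[0,0,0],[0,0,0]],"spin":[0,0,0,0,0,0,0]}'
python3 - <<'E'
from h import *
im=env.grab_frame("wrist")
print([(p.round(1),s[4],onz("wrist",p,21)[0].round(1),onz("wrist",p,10)[0].round(1)) for p,s,_ in blobs(im,"green",20,90)])
print("y",[(p.round(1),s[4],onz("wrist",p,21)[0].round(1)) for p,s,_ in blobs(im,"yellow",300)])
go(642,-178.5,-24.2,193.8)
E
```

```text
time_s: 26.9
ee_pos: [643.5, -179.7, -24.1]
ee_rot: [-180.0, 0.0, -166.2]
force: [-0.8, -0.7, -0.8]
gripper_width: 58.8
gripper_force: 8.0
time_s: 27.4
ee_pos: [643.2, -179.6, -24.1]
ee_rot: [180.0, 0.0, -166.2]
force: [0.2, -0.3, 0.1]
gripper_width: 84.8
gripper_force: 0.0
time_s: 28.1
ee_pos: [643.6, -179.7, 112.5]
ee_rot: [-179.9, 0.1, -166.2]
force: [-0.5, -0.1, -0.2]
gripper_width: 90.9
gripper_force: 0.0
[(array([254.4, 166.2]), np.int32(35), array([ 616.2, -215.2,   21. ]), array([ 618. , -215.9,   10. ])), (array([282.4, 174. ]), np.int32(318), array([ 617.3, -185.2,   21. ]), array([ 619.1, -184.8,   10. ])), (array([312.2, 166.8]), np.int32(37), array([ 602.5, -157. ,   21. ]), array([ 603.8, -155.6,   10. ])), (array([283.1, 198.1]), np.int32(739), array([ 642.2, -178.3,   21. ]), array([ 644.9, -177.6,   10. ])), (array([255.3, 220.9]), np.int32(33), array([ 674.2, -201.6,   21. ]), array([ 678.1, -201.8,   10. ])), (array([310.1, 221.5]), np.int32(34), array([ 660.6, -143.5,   21. ]), array([ 664. , -141.5,   10. ]))]
y [(array([399.4, 231.1]), np.int32(667), array([648. , -44.3,  21. ])), (array([120.1, 285.1]), np.int32(650), array([ 791.4, -340.8,   21. ])), (array([445.4, 285.4]), np.int32(655), array([699.9,  34.2,  21. ])), (array([401.8, 331.1]), np.int32(3759), array([772.6,   5.9,  21. ]))]
t 28.15 at [ 642.8 -179.4  111. ] [ 180.    -0.  -166.2] w 91.1 -> units x 0.02 y 0.04 z 4.51 spin 0.00 (slide first)
```

Green dish: sticker (642.2,-178.3) against post centre (641,-178.7). All four are set and the arm is clear at rest, so I'm handing in.

```bash
python3 -c "
from workcell import env
print(env.job_done())"
```

```text
the job is handed in; nothing more can be done
None
```

All four samples are in the holders of their own colours and the job is handed in at about 28 s of the 93 s allowed. Both dishes measured within about 2 mm of their stand centres, and both tubes looked centred in their cradles in the last pictures; the hand-in call returned no verdict.

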